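# Clamp a hardwood strip in the bench thickness gauge

### The job

Lay the long thin hardwood strip lengthways on the base of the bench thickness gauge and slide it under the spindle, straight and centred, until its end is fully home, and press it gently against the steel stop for a moment (a few newtons). Then turn the small ratchet cap on top of the gauge clockwise until the spindle clamps the strip and you feel the cap begin to slip; stop there, before it bruises the wood (turning on for another eighth of a turn would), and let go, leaving the strip clamped. Leave the other things on the bench where they are.

Things in the scene. Friction and masses are not known exactly. Their poses are not given: they have to be found in the camera images.
- strip: the loose strip to be gauged: plain dark hardwood, 150 long x 28 wide x 14 mm thick, about 50 g, lying flat on the bench; either end may go in first. It is the long thin one of the dark wood pieces. Origin at the centre of its underside; x along its length, y across, z up
- gauge: bench thickness gauge, a grey cast C-frame fixed to the bench. Base: a slab 200 x 80 x 22 mm (x -145 to +55 mm, y -40 to +40 mm); the strip lies on its top, 22 mm above the bench. Origin on the bench straight under the vertical spindle axis. x points from the open throat, where the strip enters, to the column at the back; y across, z up
- stop: fixed upright steel stop plate at the back of the throat, 44 mm wide, 28 mm high. Origin at the foot of its front face, on top of the base, 20 mm behind (gauge +x) the spindle axis; the strip's end must come to rest against this face. The strip's centre is then 55 mm in front of the spindle axis (gauge x = -55 mm)
- head: head of the gauge, fixed, reaching forward from the column over the base: 44 mm wide, 24 mm high. Origin on the spindle axis at its underside, 55 mm above the bench; its rounded front is 34 mm in front of the axis. The steel spindle (12 mm diameter) comes down out of it without turning, and starts 3 to 15 mm above a strip on the base (not known nearer): 30 mm per turn of the cap, 4.8 mm per rad
- cap (a point): centre of the ratchet cap, on the spindle axis: knurled steel cylinder, 30 mm diameter, 22 mm tall, its centre 111 and its top 122 mm above the bench. It turns in place. Grip it from above across its diameter with about 20 N. It sits on the thimble, a steel drum 40 mm in diameter, 80 to 98 mm above the bench. Black lines on both tops show the slip
- drive (a point): point on the spindle axis at the cap's foot, 100 mm above the bench. Turning the cap clockwise (from above) carries the thimble and spindle: about 0.03 N m free. When the strip is clamped the cap slips on the thimble: from 0.11 N m (17 N on the strip), stiffening 0.09 N m (19 N on the strip) per rad of slip. Let go, it eases to about 7 N. Over 27 N bruises the strip
- block: short broad offcut of the same dark wood, a bystander, 100 x 46 x 30 mm. Origin at the centre of its underside
- billet: short dark wood billet, a bystander, 70 x 28 x 20 mm. Origin at the centre of its underside
- chisel0: loose carving chisel lying on the bench, a bystander: wooden handle 110 mm long and 21 mm thick, steel blade 12 mm wide; 185 mm long over all. Origin on the bench under the joint of handle and blade; its x axis points along the blade, away from the handle
- mallet: loose carver's mallet, a bystander, head 70 x 110 x 70 mm of dark wood, light handle. Origin on the bench, 90 mm from the head's centre towards the handle
Things that resemble listed ones, but are neither listed nor needed, are in the scene too. What is shaped like the strip but orange is not meant. Leave any orange look-alike of the gauge alone.

How it is judged (in metres and radians):
On the way, in this order (a step that is already met when the one before it is completed fails the run):
1. the strip lies on the base of the gauge, its end pressed home against the stop with more than 1 N, straight and centred under the spindle (x of strip in the frame of gauge between -0.0567 and -0.052 m and y of strip in the frame of gauge between -0.008 and 0.008 m and z of strip in the frame of gauge between 0.019 and 0.0245 m and angle between the x axis of strip and the x axis of gauge, either way round below 0.08 rad and contact force between strip and stop above 1 N), for 0.05 s.
2. the strip, still home, is clamped with more than 11 N, as when the cap slips (x of strip in the frame of gauge between -0.0567 and -0.052 m and y of strip in the frame of gauge between -0.008 and 0.008 m and z of strip in the frame of gauge between 0.019 and 0.0245 m and angle between the x axis of strip and the x axis of gauge, either way round below 0.08 rad and contact force between head and strip above 11 N), for 0.2 s.
At the end, for the whole second after the job is handed in: the strip lies flat on the gauge's base, its end within 1.7 mm of the stop, within 8 mm of the centre line and 0.08 rad of straight, at rest, clamped by the spindle with more than 3 N (and never more than 27 N) (x of strip in the frame of gauge between -0.0567 and -0.052 m and y of strip in the frame of gauge between -0.008 and 0.008 m and z of strip in the frame of gauge between 0.019 and 0.0245 m and angle between the x axis of strip and the x axis of gauge, either way round below 0.08 rad and contact force between head and strip above 3 N and linear speed of strip below 0.01 m/s); the robot touches nothing.
It fails at once if the strip is rammed against the stop (over 20 N) (contact force between strip and stop above 20 N).
It fails at once if the strip is bruised by the spindle (over 27 N) (contact force between head and strip above 27 N).
It fails at once if another thing on the bench is moved by more than 30 mm (distance of any of block, billet, chisel0, mallet from where it was at the start of the episode above 0.03 m).
It also fails if it takes over 72 s, if anything falls off the work surface, if the arm or the gripper's body presses on something with over 40 N, if the wrist force passes 120 N, or if a joint passes its speed limit or range.

### The arm

A 6-joint arm with a two-finger parallel gripper is mounted at the origin on the work surface. World frame = base frame: x ahead of the robot, y to its left, z up, the work surface at z = 0. Lengths are in mm, angles in rad, forces in N, time in s.
With the tool pointing down it reaches from about 350 to 975 mm from the base axis. Payload 7.1 kg.
Tool frame: the origin (TCP) lies midway between the tips of the shut fingers; the grasp point (between the pads) lies 19 mm behind it (ctrl.tcp_to_grasp is the distance from the TCP to the grasp point, in mm); z points along the fingers, y is the line along which they close (so a half turn about z gives the same grasp; the last joint's range is limited). The gripper opens to 88 mm and grips with 3 to 60 N. Pads are 20 mm wide; open, the fingers measure 115 mm over their backs; the gripper's body (75 mm by 178 mm) begins 61 mm behind the grasp point.
Start: joints at [-1.294, 0.423, 1.63, -0, 1.089, -0.019], TCP at [182.209, -597.833, 222.675] pointing down, gripper open.
Joint ranges: [-3, 3], [-0.9, 2.11], [0.09, 2.58], [-1.31, 4.45], [0.11, 2.69], [-2.54, 2.54]. Speed limits (rad/s): [2.39, 2.39, 3.01, 3.14, 3.14, 3.14].

### API

Orientations are given as a rotation vector (axis times angle).
In Python, from workcell import get_obs, cams, ticket, boxes_of, ctrl gives the robot as it stands.
- The arm moves only by the shell command python3 -m creep 'ROWS' [OPENING]. ROWS is JSON, one flat list of numbers, 4 for each row, row after row: the shift along the world's x, y, z in m, then the turn about the world's z in rad. In form: [tx, ty, tz, spin, tx, ty, tz, spin, ...]. A call has 1 to 10 rows; each row is the pose to reach, as a shift and turn from the pose commanded when the call began; what a row does not reach only later rows make up. A row lasts 1/12 s, in which the tool goes at most 41.7 mm and 7.16 degrees, less where a joint would pass 70% of its speed; a pose out of reach is approached as far as the arm can. A call with a gripper value outside its range is refused whole. OPENING is the opening, from 0 (shut) to 1 (fully open), set as the call begins (- or left out, the last holds). The fingers move at their own pace and stop on an object; the grip force is fixed at half the most. Time passes only in rows, so rows that repeat a pose let the fingers close. It gives the time, the measured TCP pose, the force, the opening and the grip force at its end, in the units of the state.
- get_obs(): the state, without advancing time (a new reading comes with each control period).
- cams.get_image(name): name is "scene" or "top" or "wrist"; returns (picture, depth): 480x640x3 uint8, red, green, blue; 480x640 float32, mm along the optical axis (not along the pixel's ray), 0 where there is no reading.
- cams.get_calibration(name): a dict with "mtx" (3x3 intrinsics, pixels), "R" (3x3) and "t" (3): a world point X has camera coordinates R X + t; the wrist camera has in their place "mount" (4x4, takes a point from camera to tool coordinates, whose origin is the TCP and whose axes are the flange's). Camera axes: x right, y down, z forward; pixel columns grow to the right and rows downward; lengths in mm; the calibration is good to about 2 mm. A picture is of the moment at which its call begins: read the wrist's pose just before it. get_calibration takes no time and is no camera call.
- ticket.close_job(): hands the job in; it is judged then, once.
Trained networks look in the newest picture that a camera, given by its name, has taken for a name from the list of things; names that differ only in an ending like _2 or _b are one class to them, and where a whole thing is asked for, a point or a joint stands for the part that bears it (a point fixed in the world has none). Each returns a list of dicts, best first, with "score" (0 to 1); they miss things now and then, are a little off and sometimes report something else, mostly with a low value. They report only what shows in the picture. A call takes as long as a camera call. They do not tell look-alikes from the thing itself.
- boxes_of(camera, target): "centre" ([column, row] in pixels, amid what is visible of it).
The state is a dict: "t": time; "qpos": joint angles; "qvel": joint speeds; "joint_torque": joint torques, N m; "ee_pos": TCP position; "orientation": TCP orientation; "ft_force": force on the tool from outside, world axes, zero at the start; "moment": the same for the moment, N m; "width": finger opening in mm; "grasp_force": force on a finger pad.
Only numpy, scipy, OpenCV 4.12 (cv2) and the standard library are available. Lean on these libraries where they do the work, as an engineer would, in place of code of your own. Each camera call takes 0.05 s, during which the arm holds its last target. There are 200 camera calls.

## Working session

There is one attempt and no reset: what is moved stays moved. The work goes in short steps, Python scripts to look and compute and a shell command to move; the robot and the scene stay as the last step left them, time stands still between calls to the robot, and variables do not carry over. Pictures are saved under pics/ and viewed, at most 10 in all, crops included, and the job is handed in when it is done.

```bash
mkdir -p pics; ls; cat > h.py <<'E'
import numpy as np, cv2
from workcell import get_obs, cams, ticket, boxes_of, ctrl
from scipy.spatial.transform import Rotation as Ro
def grab(n):
    o=get_obs(); im,d=cams.get_image(n); c=cams.get_calibration(n)
    K=np.array(c["mtx"])
    if "mount" in c:
        M=np.array(c["mount"]); R=Ro.from_rotvec(o["orientation"]).as_matrix()
        A=R@M[:3,:3]; b=R@M[:3,3]+np.array(o["ee_pos"])
    else:
        A=np.array(c["R"]).T; b=-A@np.array(c["t"])
    v,u=np.mgrid[0:480,0:640]
    rays=np.stack([(u-K[0,2])/K[0,0],(v-K[1,2])/K[1,1],np.ones_like(u)],-1)
    P=(rays*d[...,None])@A.T+b
    P[d<=0]=np.nan
    return im,d,P
def save(im,f): cv2.imwrite("pics/"+f,im[...,::-1])
E
python3 - <<'E'
from h import *
for n in("top","scene"):
    im,d,P=grab(n); save(im,n+"0.png")
    for t in("strip","gauge","cap","block","billet","chisel0","mallet"):
        for r in boxes_of(n,t)[:4]:
            c=[int(x) for x in r["centre"]]; print(n,t,round(r["score"],2),c,P[c[1],c[0]].round(0))
print(get_obs())
E
```

```text
pics
top strip 0.83 [249, 258] [468. 279.  15.]
top strip 0.61 [274, 340] [289. 226.  12.]
top strip 0.26 [506, 246] [ 478. -285.   30.]
top gauge 0.63 [484, 341] [ 276. -223.   21.]
top gauge 0.62 [368, 230] [522.  14.  24.]
top cap 0.76 [504, 328] [ 308. -227.  123.]
top cap 0.45 [369, 202] [562.  21. 123.]
top block 0.9 [506, 244] [ 482. -284.   32.]
top billet 0.66 [492, 166] [ 663. -273.   20.]
top chisel0 0.88 [261, 173] [661. 251.  19.]
top chisel0 0.57 [367, 231] [521.  16.  21.]
top mallet 0.77 [109, 228] [534. 569.  63.]
top mallet 0.65 [492, 165] [ 665. -273.   20.]
scene strip 0.61 [372, 287] [468. 281.  11.]
scene strip 0.61 [408, 235] [292. 233.  13.]
scene gauge 0.9 [281, 233] [550.  44.  59.]
scene gauge 0.6 [291, 134] [ 308. -208.   60.]
scene cap 0.67 [227, 157] [ 479. -285.   24.]
scene cap 0.61 [270, 217] [567.  27. 119.]
scene cap 0.25 [304, 333] [671. 270.  21.]
scene block 0.92 [226, 157] [ 482. -285.   25.]
scene billet 0.6 [175, 194] [ 662. -268.   18.]
scene chisel0 0.73 [302, 333] [674. 267.  21.]
scene mallet 0.86 [450, 391] [551. 576.  67.]
scene mallet 0.5 [267, 229] [583.  34.  94.]
{'t': 0.8, 'qpos': array([-1.29397487e+00,  4.23076269e-01,  1.62989203e+00,  2.60019188e-05,
        1.08860053e+00, -1.90174442e-02]), 'qvel': array([ 0.00033434, -0.00099184,  0.00036371, -0.00115982, -0.00051951,
        0.00104812]), 'joint_torque': array([-3.99431738e-04, -5.44508350e+01, -2.74039525e+01,  6.44118735e-02,
        1.66601239e-02, -2.33629777e-06]), 'ee_pos': array([ 182.23246302, -597.83335101,  222.69302939]), 'orientation': array([3.10726834e+00, 4.62988102e-01, 4.06977512e-05]), 'ft_force': array([-0.16774974,  0.09380129, -0.21164269]), 'moment': array([-0.00113145,  0.00722395, -0.01056708]), 'grasp_force': 0.0, 'width': 87.54452669288239}
```

View pics/top0.png

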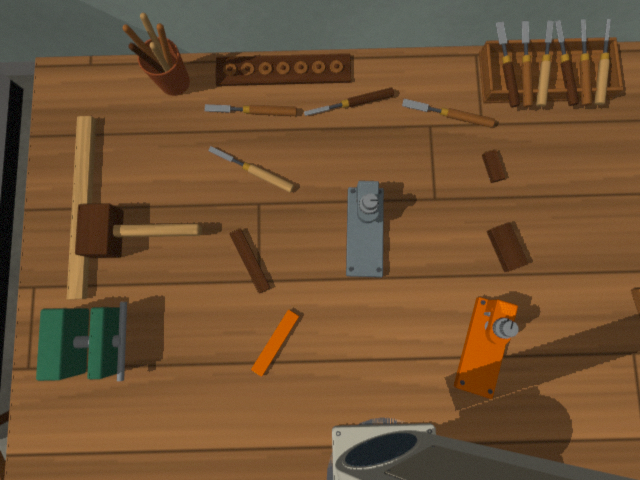

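```bash
python3 - <<'E'
from h import *
im,d,P=grab("top")
hsv=cv2.cvtColor(im,cv2.COLOR_RGB2HSV)
for n,c in(("strip?",(249,258)),("strip2?",(274,340)),("gauge1",(368,230)),("gauge2",(484,341))):
    print(n,im[c[1],c[0]])
def reg(seed,zlo,zhi,rad):
    p=P[seed[1],seed[0]]; m=(P[...,2]>zlo)&(P[...,2]<zhi)&(np.hypot(P[...,0]-p[0],P[...,1]-p[1])<rad)
    n,l=cv2.connectedComponents(m.astype(np.uint8)); return P[l==l[seed[1],seed[0]]]
for n,s,a in(("strip",(249,258),(7,22,130)),("strip2",(274,340),(7,22,130)),("base",(368,230),(15,30,160)),("cap",(369,202),(117,130,40)),("cap2",(504,328),(117,130,40))):
    Q=reg(s,*a); r=cv2.minAreaRect(Q[:,:2].astype(np.float32)); print(n,len(Q),r,np.median(Q[:,2]))
big=cv2.resize(im[140:300,220:420],(800,640))
save(cv2.resize(im[150:370,200:400],(545,600)),"crop1.png")
E
```

```text
strip? [81 49 24]
strip2? [198  93   0]
gauge1 [105 113 112]
gauge2 [192  87   0]
strip 865 ((464.2477111816406, 279.4285888671875), (150.2655792236328, 27.961652755737305), 26.05606460571289) 13.815313808925794
strip2 929 ((284.6227722167969, 224.33709716796875), (28.045764923095703, 149.6898956298828), 56.81321334838867) 13.997738447749612
base 2461 ((521.001953125, 21.16615867614746), (80.70838165283203, 199.0101776123047), 86.69285583496094) 22.20042381110443
cap 174 ((566.3156127929688, 18.87550163269043), (29.049243927001953, 28.57223892211914), 31.763349533081055) 122.21503310544591
cap2 207 ((307.10479736328125, -238.6920928955078), (28.527484893798828, 29.18042755126953), 40.98480224609375) 122.46493048630498
```

View pics/crop1.png

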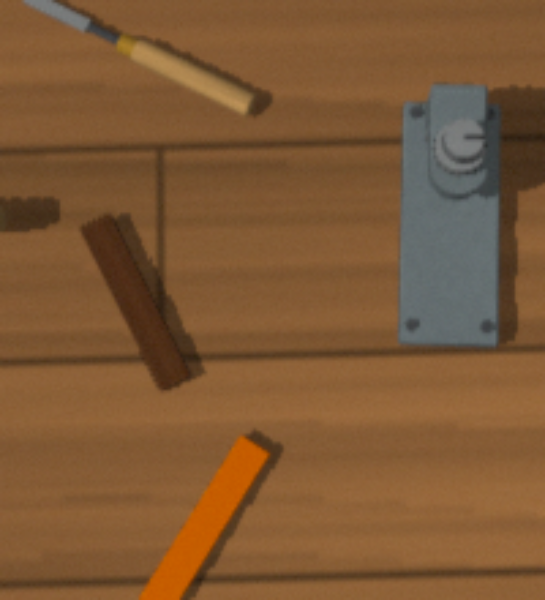

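Seen in the overview:
- **Strip candidates:** dark strip (249,258), orange strip (274,340), block (506,246), billet (492,166). The crop confirms the plain dark, long, thin one at (249,258), measured 150 x 28 and 14 high.
- **Gauge candidates:** grey (367,230) and orange (485,345). I take the grey one, yaw about -0.055, with its axis at about (566,19).

Next I move over the strip.

```bash
python3 -m creep '[0.255,0.26,0,0.159,0.255,0.26,0,0.159,0.255,0.26,0,0.159,0.255,0.26,0,0.159,0.255,0.26,0,0.159,0.255,0.26,0,0.159,0.255,0.26,0,0.159,0.255,0.26,0,0.159,0.255,0.26,0,0.159,0.255,0.26,0,0.159]' 1
python3 -m creep '[0,0.39,0,0,0,0.39,0,0,0,0.39,0,0,0,0.39,0,0,0,0.39,0,0,0,0.39,0,0,0,0.39,0,0,0,0.39,0,0,0,0.39,0,0,0,0.39,0,0]'
python3 -m creep '[0,0.214,0,0,0,0.214,0,0,0,0.214,0,0,0,0.214,0,0,0,0.214,0,0,0,0.214,0,0,0,0.214,0,0,0,0.214,0,0]'
cat >> h.py <<'E'
def rect(P,lo,hi,c,rad,tiny=30):
    m=(P[...,2]>lo)&(P[...,2]<hi)&(np.hypot(P[...,0]-c[0],P[...,1]-c[1])<rad)
    n,l,s,_=cv2.connectedComponentsWithStats(m.astype(np.uint8)); k=1+np.argmax(s[1:,4]); Q=P[l==k]
    return len(Q),cv2.minAreaRect(Q[:,:2].astype(np.float32)),np.median(Q[:,2])
E
python3 - <<'E'
from h import *
im,d,P=grab("wrist"); save(im,"w1.png"); print(get_obs())
print(rect(P,7,22,(464,279),110))
E
```

```text
t: 1.68
ee_pos: [440.5, -334.3, 222.9]
orientation: [-3.059, -0.715, -0.002]
ft_force: [-0.0, 0.6, 0.4]
width: 87.6
grasp_force: 0.0
t: 2.52
ee_pos: [436.9, 55.5, 223.0]
orientation: [-3.059, -0.711, -0.001]
ft_force: [-0.6, 0.2, -1.0]
width: 87.8
grasp_force: 0.0
t: 3.18
ee_pos: [437.0, 265.6, 222.4]
orientation: [3.06, 0.71, -0.001]
ft_force: [1.0, -0.4, -0.7]
width: 87.8
grasp_force: 0.0
{'t': 3.2333, 'qpos': array([ 5.21911200e-01,  2.56858817e-01,  1.87859444e+00, -5.26817040e-04,
        1.00717230e+00,  1.63854604e+00]), 'qvel': array([-0.01900162, -0.00637643,  0.00714834,  0.0001092 , -0.00234364,
        0.00238301]), 'joint_torque': array([ 1.01289857e+00, -4.21342492e+01, -2.61827195e+01,  4.95840842e-02,
       -1.07155899e-01,  4.08479173e-03]), 'ee_pos': array([437.01029178, 264.89415795, 222.42996928]), 'orientation': array([ 3.06013358e+00,  7.07547338e-01, -1.34896716e-03]), 'ft_force': array([ 0.68603008, -0.6983107 , -0.06384468]), 'moment': array([ 0.02577725,  0.00241329, -0.02466232]), 'grasp_force': 0.0, 'width': 87.9253014534222}
(3922, ((464.6971130371094, 282.1667785644531), (149.7209930419922, 28.03042221069336), 26.04218864440918), np.float64(11.55727379117451))
```

View pics/w1.png

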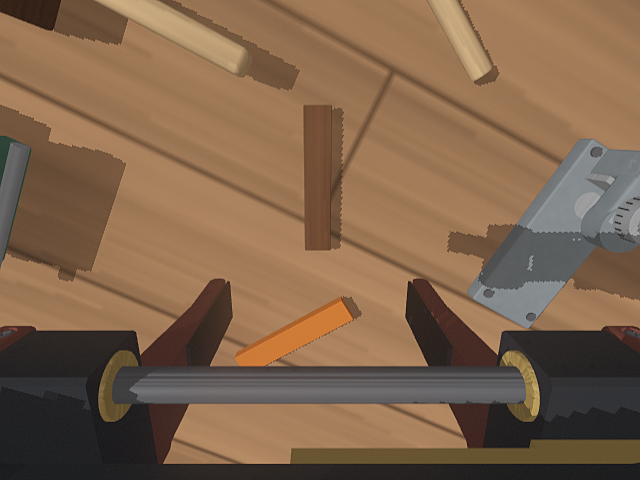

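The wrist view shows the dark strip centred at (317,177), its orange twin at (300,330) and the grey gauge at right. Now I descend and grip.

```bash
python3 -m creep '[0,0.001,-0.04,0,0,0.002,-0.08,0,0,0.002,-0.12,0,0,0.002,-0.16,0,0,0.002,-0.19,0,0,0.002,-0.21,0,0,0.002,-0.218,0,0,0.002,-0.218,0]'
python3 -m creep '[0,0,0,0,0,0,0,0,0,0,0,0,0,0,0,0,0,0,0,0,0,0,0,0,0,0,0,0,0,0,0,0]' 0.2
python3 -m creep '[0,0,0.02,0,0,0,0.05,0,0,0,0.08,0,0,0,0.1,0,0,0,0.1,0]' 
python3 - <<'E'
from h import *
im,d,P=grab("wrist"); save(im,"w2.png");o=get_obs(); print(o["ee_pos"],o["orientation"],o["width"],o["grasp_force"])
n,r,z=rect(P,o["ee_pos"][2]-2,o["ee_pos"][2]+25,(464,279),130);print(n,r,z)
n,r,z=rect(P,15,32,(521,21),150);print("base",n,r,z)
E
```

```text
t: 3.9
ee_pos: [436.4, 266.0, 3.3]
orientation: [3.06, 0.705, -0.006]
ft_force: [-0.8, -0.3, 0.4]
width: 87.6
grasp_force: 0.0
t: 4.57
ee_pos: [437.2, 268.3, 4.8]
orientation: [-3.061, -0.709, -0.0]
ft_force: [-0.1, -0.3, -0.0]
width: 38.3
grasp_force: 0.0
t: 4.98
ee_pos: [439.4, 269.5, 108.4]
orientation: [-3.059, -0.708, -0.01]
ft_force: [0.7, 0.3, -0.0]
width: 17.8
grasp_force: 0.0
[438.52305106 268.99998159 106.57587893] [-3.05936683 -0.70812437 -0.0067976 ] 17.50119579980436 0.0
590 ((437.122314453125, 280.48394775390625), (23.471920013427734, 7.810993671417236), 48.55731964111328) 120.6208984817021
base 5578 ((486.4289245605469, 41.36125564575195), (51.495243072509766, 125.42935180664062), 86.76858520507812) 19.273005710127393
```

I lifted too soon because the fingers close at about 75 mm/s. I'll reopen, go down again and wait longer.

```bash
python3 -m creep '[0,0,0,0,0,0,0,0,0,0,0,0,0,0,0,0,0,0,0,0,0,0,0,0]' 0.7
python3 - <<'E'
from h import *
im,d,P=grab("wrist"); save(im,"w2.png"); o=get_obs(); print(o["ee_pos"],o["width"])
print(rect(P,5,22,(464,279),110))
E
python3 -m creep '[0,0,-0.04,0,0,0,-0.07,0,0,0,-0.09,0,0,0,-0.1,0,0,0,-0.1,0]'
python3 -m creep '[0,0,0,0,0,0,0,0,0,0,0,0,0,0,0,0,0,0,0,0,0,0,0,0,0,0,0,0,0,0,0,0,0,0,0,0]' 0.2
```

```text
t: 5.53
ee_pos: [436.9, 268.0, 104.1]
orientation: [3.06, 0.708, -0.002]
ft_force: [-0.3, 0.2, 0.0]
width: 54.2
grasp_force: 0.0
[437.02359933 268.06329735 104.22953321] 58.29103741769688
(8041, ((465.2444763183594, 282.2978820800781), (149.51959228515625, 28.079769134521484), 26.04869270324707), np.float64(11.505675674141258))
t: 6.0
ee_pos: [435.9, 267.4, 2.7]
orientation: [3.06, 0.708, -0.006]
ft_force: [-0.6, -0.3, 1.1]
width: 61.5
grasp_force: 0.0
t: 6.75
ee_pos: [437.7, 268.4, 5.4]
orientation: [-3.06, -0.708, -0.002]
ft_force: [0.1, -1.0, 6.7]
width: 27.8
grasp_force: 30.0
```

View pics/w2.png

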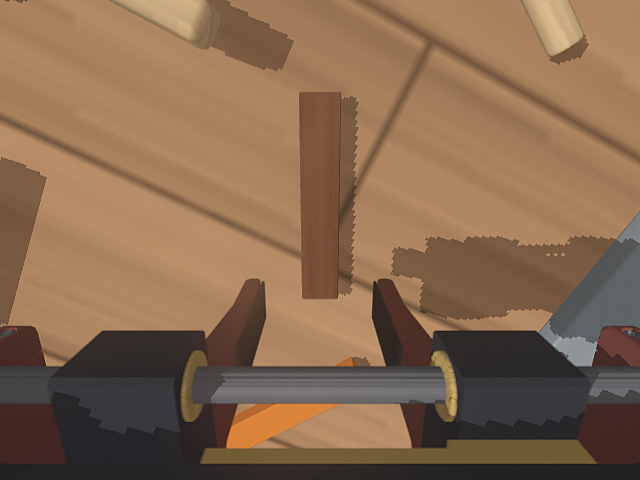

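The strip is held (27.8 mm, 30 N). I lift it and move to a pose in front of the gauge throat.

```bash
python3 -m creep '[0,0,0.03,0,0,0,0.06,0,0,0,0.09,0,-0.01,-0.03,0.11,-0.1,-0.02,-0.06,0.11,-0.2,-0.03,-0.09,0.11,-0.3,-0.04,-0.12,0.11,-0.4,-0.041,-0.15,0.11,-0.512,-0.041,-0.18,0.11,-0.512,-0.041,-0.21,0.11,-0.512]'
python3 -m creep '[0,-0.02,0,0,0,-0.03,0,0,0,-0.03,0,0,0,-0.03,0,0,0,-0.03,0,0,0,-0.03,0,0]'
python3 - <<'E'
from h import *
im,d,P=grab("wrist"); save(im,"w3.png"); o=get_obs(); print(o["ee_pos"],o["orientation"],o["width"],o["grasp_force"])
for a in((15,32,(521,21),170),(110,130,(566,19),30),(80,103,(566,19),45)): print(rect(P,*a))
t=o["ee_pos"]; print("strip",rect(P,t[2]+3,t[2]+20,(t[0]+30,t[1]),120))
E
```

```text
t: 7.58
ee_pos: [395.7, 56.9, 115.0]
orientation: [-3.14, 0.09, -0.001]
ft_force: [0.2, 0.1, -0.1]
width: 27.4
grasp_force: 30.0
t: 8.08
ee_pos: [396.2, 28.9, 114.7]
orientation: [-3.14, 0.088, -0.0]
ft_force: [0.5, -0.2, -0.3]
width: 27.5
grasp_force: 30.0
[396.22470505  28.91372663 114.66891964] [-3.14027791e+00  8.78609247e-02 -1.73588586e-05] 27.72303519724006 29.9916011095047
(13773, ((489.1588134765625, 25.441179275512695), (80.21936798095703, 133.8507080078125), 86.78764343261719), np.float64(19.36775587097401))Traceback (most recent call last):
  File "<stdin>", line 3, in <module>
  File "h.py", line 20, in rect
    n,l,s,_=cv2.connectedComponentsWithStats(m.astype(np.uint8)); k=1+np.argmax(s[1:,4]); Q=P[l==k]
                                                                      ~~~~~~~~~^^^^^^^^^
    return _wrapfunc(a, 'argmax', axis=axis, out=out, **kwds)
    return bound(*args, **kwds)
ValueError: attempt to get argmax of an empty sequence
```

View pics/w3.png

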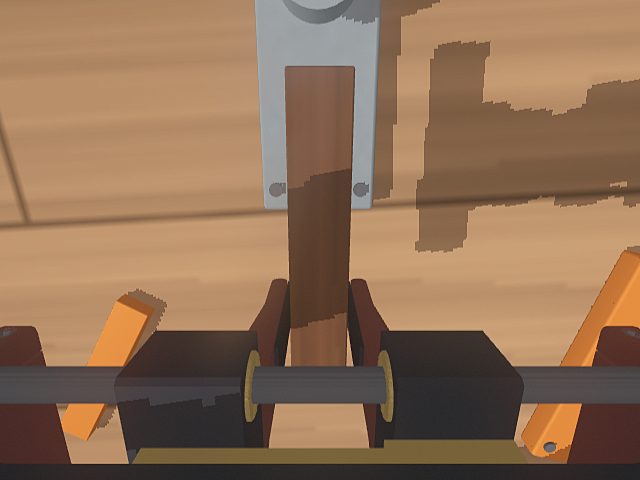

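The strip (tip centre near column 320) lies almost in line with the gauge base (centre near column 319 at row 205). I measure the held strip and the base in this same view so that the camera bias cancels.

```bash
python3 - <<'E'
from h import *
im,d,P=grab("wrist"); o=get_obs(); t=np.array(o["ee_pos"]); print(t)
u=np.array([np.cos(.0565),-np.sin(.0565)]); n=np.array([-u[1],u[0]])
L=(P[...,:2]-t[:2])@u; Y=(P[...,:2]-t[:2])@n; Z=P[...,2]
for nm,m in(("strip",(Z>95)&(abs(Y)<25)&(L>15)&(L<115)&(Z<140)),("base",(Z>13)&(Z<30)&(abs(Y)<60)&(L>20))):
    ys=[]
    for a in range(20,150,10):
        k=m&(L>a)&(L<a+10)
        if k.sum()>50: ys.append((a,round((np.nanmax(Y[k])+np.nanmin(Y[k]))/2,1),round(np.nanmax(Y[k])-np.nanmin(Y[k]),1)))
    print(nm,"L",np.nanmin(L[m]),np.nanmax(L[m]),np.nanmedian(Z[m]),ys)
E
```

```text
[396.20981511  28.87569554 114.65540379]
strip L 15.008771755027295 105.11349758753225 120.53873270459002 [(20, np.float64(1.1), np.float64(27.8)), (30, np.float64(1.3), np.float64(27.7)), (40, np.float64(1.0), np.float64(27.8)), (50, np.float64(1.1), np.float64(28.0)), (60, np.float64(1.0), np.float64(27.8)), (70, np.float64(1.0), np.float64(28.1)), (80, np.float64(0.9), np.float64(27.8)), (90, np.float64(0.9), np.float64(28.1)), (100, np.float64(0.9), np.float64(27.7))]
base L 26.111851616705835 159.86080276976813 19.350542156411933 [(20, np.float64(1.7), np.float64(79.2)), (30, np.float64(1.9), np.float64(79.7)), (40, np.float64(1.7), np.float64(79.8)), (50, np.float64(2.1), np.float64(79.7)), (60, np.float64(1.9), np.float64(80.1)), (70, np.float64(1.7), np.float64(79.8)), (80, np.float64(1.9), np.float64(79.7)), (90, np.float64(1.9), np.float64(80.0)), (100, np.float64(1.9), np.float64(80.1)), (110, np.float64(2.0), np.float64(80.0)), (120, np.float64(1.9), np.float64(79.8)), (130, np.float64(1.9), np.float64(80.3)), (140, np.float64(1.9), np.float64(80.1))]
```

```bash
python3 -m creep '[0.01,0,-0.02,0,0.02,0,-0.04,0,0.02,0,-0.06,0,0.02,0,-0.075,0,0.02,0,-0.083,0,0.02,0,-0.087,0,0.02,0,-0.087,0,0.02,0,-0.087,0]'
python3 -m creep '[0.01,-0.0005,0,0,0.02,-0.001,0,0,0.03,-0.0015,0,0,0.04,-0.002,0,0,0.048,-0.0027,0,0,0.054,-0.003,0,0,0.058,-0.0033,0,0,0.058,-0.0033,0,0]'
python3 - <<'E'
from h import *
im,d,P=grab("wrist"); save(im,"w4.png"); o=get_obs(); print(o["ee_pos"],o["ft_force"],o["width"])
E
```

```text
t: 8.85
ee_pos: [416.4, 28.4, 27.9]
orientation: [-3.14, 0.089, -0.0]
ft_force: [1.0, 0.1, -0.6]
width: 27.7
grasp_force: 30.0
t: 9.52
ee_pos: [475.2, 24.8, 27.7]
orientation: [-3.14, 0.09, -0.001]
ft_force: [-0.5, -0.2, 0.1]
width: 27.5
grasp_force: 30.0
[474.3260035   24.81473895  27.556787  ] [-1.25988553 -0.11158115 -0.52178752] 28.05983331029633
```

View pics/w4.png

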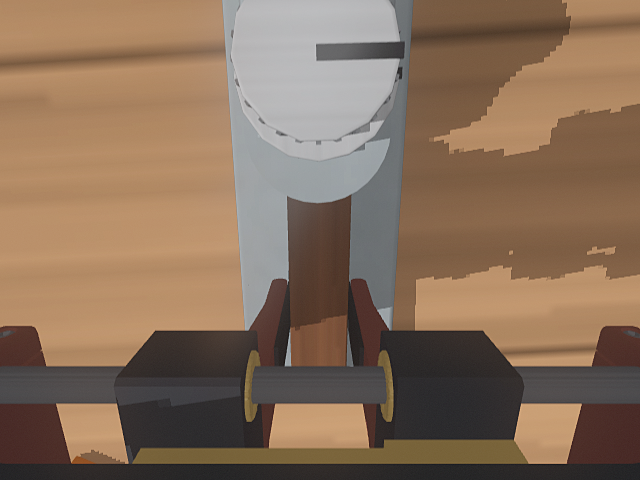

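The strip is under the head, in line (strip 288–350, cap 232–400 columns). I creep to the stop, watching the force.

```bash
python3 -m creep '[0.002,0,-0.001,0,0.004,0,-0.001,0,0.005,0,-0.001,0,0.005,0,-0.001,0]' | grep -E 'pos|force'
python3 -m creep '[0.001,0,0,0,0.001,0,0,0,0.001,0,0,0]'| grep -E 'pos|force'
python3 -m creep '[0.001,0,0,0,0.001,0,0,0,0.001,0,0,0]'| grep -E 'pos|force'
```

```text
ee_pos: [474.8, 24.8, 26.8]
ft_force: [-11.1, 0.0, 18.3]
grasp_force: 30.0
ee_pos: [476.7, 24.9, 26.8]
ft_force: [-6.1, -0.3, 10.7]
grasp_force: 30.0
ee_pos: [478.0, 24.9, 26.8]
ft_force: [-7.8, 0.2, 12.8]
grasp_force: 30.0
```

```bash
python3 -m creep '[0,0,0.0007,0,0,0,0.0007,0,0,0,0.0007,0]' | grep -E 'pos|force'
python3 - <<'E'
from h import *
for i in range(3):
    im,d,P=grab("top"); o=get_obs(); print(o["ee_pos"].round(1),o["ft_force"].round(1))
print(rect(P,28,45,(420,28),120))
E
```

```text
ee_pos: [481.2, 24.9, 27.4]
ft_force: [-0.0, -0.9, 0.1]
grasp_force: 30.0
[481.2  24.9  27.3] [0.9 0.9 0.5]
[481.3  24.9  27.3] [ 0.1 -0.   0.1]
[481.3  24.9  27.3] [-0.3  0.2 -1.9]Traceback (most recent call last):
  File "<stdin>", line 4, in <module>
  File "h.py", line 20, in rect
    n,l,s,_=cv2.connectedComponentsWithStats(m.astype(np.uint8)); k=1+np.argmax(s[1:,4]); Q=P[l==k]
                                                                      ~~~~~~~~~^^^^^^^^^
    return _wrapfunc(a, 'argmax', axis=axis, out=out, **kwds)
    return bound(*args, **kwds)
ValueError: attempt to get argmax of an empty sequence
```

```bash
for i in 1 2; do :; done
python3 -m creep '[0.001,0,0,0,0.001,0,0,0,0.001,0,0,0]'| grep -E 'pos|ft_f'
python3 -m creep '[0.001,0,0,0,0.001,0,0,0,0.001,0,0,0]'| grep -E 'pos|ft_f'
python3 -m creep '[0.001,0,0,0,0.001,0,0,0,0.001,0,0,0]'| grep -E 'pos|ft_f'
```

```text
ee_pos: [482.3, 24.9, 27.3]
ft_force: [-0.7, 0.1, -0.4]
ee_pos: [482.5, 24.9, 27.2]
ft_force: [-2.9, 0.4, 0.4]
ee_pos: [482.6, 24.9, 27.1]
ft_force: [-5.8, -0.5, 2.1]
```

The strip is home with about 6 N against the stop. I release it, lift and look.

```bash
python3 -m creep '[0,0,0,0,0,0,0,0,0,0,0,0,0,0,0,0,0,0,0,0,0,0,0,0]' 0.6 | grep -E 'pos|ft_f|wid'
python3 -m creep '[0,0,0.04,0,0,0,0.08,0,0,0,0.12,0,0,0,0.16,0,0,0,0.19,0,0,0,0.19,0,0,0,0.19,0]'| grep -E 'pos|ft_f|wid'
python3 - <<'E'
from h import *
im,d,P=grab("wrist"); save(im,"w5.png"); o=get_obs(); t=o["ee_pos"]; print(t,o["qpos"])
u=np.array([np.cos(.0565),-np.sin(.0565)]); n=np.array([-u[1],u[0]])
L=(P[...,:2]-t[:2])@u; Y=(P[...,:2]-t[:2])@n; Z=P[...,2]
print(rect(P,28,42,t-30,110)); print("base",rect(P,14,25,t,200)); print("cap",rect(P,112,130,(567,20),40)); print("thimble",rect(P,85,110,(567,20),50))
m=(Z>28)&(Z<42)&(abs(Y)<22)&(L<45); print("strip end L",np.nanmin(L[m]));m=(Z>14)&(Z<25)&(abs(Y)<42); print("base end",np.nanmin(L[m]))
E
```

```text
ee_pos: [484.5, 24.9, 27.5]
ft_force: [-0.1, 0.2, 0.2]
width: 52.4
ee_pos: [485.4, 24.9, 219.2]
ft_force: [-0.3, 0.3, -0.6]
width: 52.8
[484.13973973  24.87351311 217.50359659] [2.67814603e-02 2.23293213e-01 1.93804629e+00 6.77361362e-07
 9.79237578e-01 1.65475638e+00]
(2556, ((485.16705322265625, 25.997154235839844), (27.87544822692871, 95.05758666992188), 86.41211700439453), np.float64(33.593328589834584))
base (8107, ((522.3507690429688, 23.694421768188477), (80.12886810302734, 199.555908203125), 86.78994750976562), np.float64(19.55075528347794))
cap (1478, ((567.2160034179688, 21.43987274169922), (29.654966354370117, 29.723981857299805), 76.43582916259766), np.float64(119.4710771113657))
thimble (707, ((567.1370849609375, 21.184980392456055), (39.257347106933594, 39.375328063964844), 74.58068084716797), np.float64(95.38995673373722))
strip end L -46.64660305861277
base end -61.55201444902479
```

View pics/w5.png

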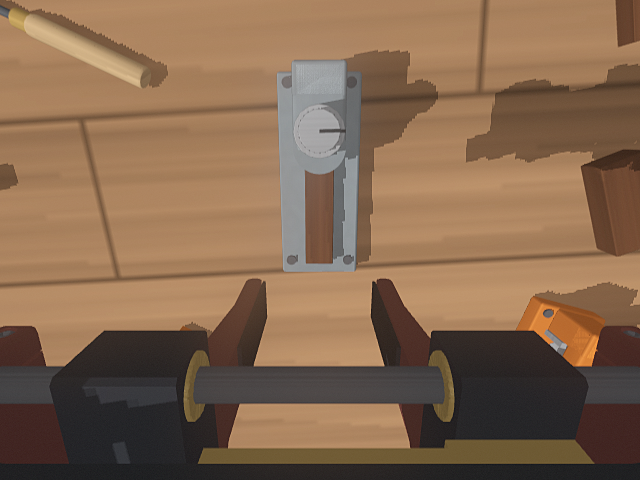

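The strip sits home and straight: its outer end is at gauge -130.1 and it is 0.2 mm off centre. I move over the cap and wind the wrist counter-clockwise, so one grip has enough clockwise travel.

```bash
python3 -m creep '[0.03,-0.002,0,0.12,0.06,-0.004,0,0.24,0.083,-0.0047,0,0.36,0.083,-0.0047,0,0.48,0.083,-0.0047,0,0.6,0.083,-0.0047,0,0.72,0.083,-0.0047,0,0.84,0.083,-0.0047,0,0.96,0.083,-0.0047,0,1.08,0.083,-0.0047,0,1.2]' | grep -E 'pos|ori'
python3 -m creep '[0,0,0,0.12,0,0,0,0.24,0,0,0,0.36,0,0,0,0.48,0,0,0,0.6,0,0,0,0.72,0,0,0,0.84,0,0,0,0.96,0,0,0,1.08,0,0,0,1.2]'| grep -E 'pos|ori'
python3 -m creep '[0,0,0,0.12,0,0,0,0.24,0,0,0,0.36,0,0,0,0.48,0,0,0,0.6,0,0,0,0.72,0,0,0,0.84,0,0,0,0.96,0,0,0,1.08,0,0,0,1.2]'| grep -E 'pos|ori'
python3 -m creep '[0,0,-0.03,0.12,0,0,-0.06,0.2,0,0,-0.085,0.2,0,0,-0.085,0.2,0,0,-0.085,0.2]'| grep -E 'pos|ori'
python3 - <<'E'
from h import *
im,d,P=grab("wrist"); save(im,"w6.png"); o=get_obs(); t=o["ee_pos"]; print(t,o["orientation"],o["qpos"],o["moment"])
print("cap",rect(P,112,130,(567,20),40)); print("thimble",rect(P,85,110,(567,20),50))
E
```

```text
ee_pos: [565.8, 20.1, 214.7]
orientation: [-2.635, -1.705, 0.006]
ee_pos: [565.8, 20.1, 214.7]
orientation: [-1.212, -2.894, 0.003]
ee_pos: [565.8, 20.1, 214.7]
orientation: [0.634, -3.072, -0.001]
ee_pos: [565.1, 20.1, 129.7]
orientation: [0.928, -2.995, -0.003]
[566.55004014  20.13757147 131.45447378] [ 9.28689294e-01 -2.99849079e+00 -1.18575740e-03] [ 1.45377422e-02  4.62029681e-01  1.82038898e+00 -2.65842478e-06
  8.61860533e-01 -2.15695526e+00] [ 0.10775737 -0.08101272 -0.01568742]
cap (2523, ((567.384765625, 20.946821212768555), (30.101839065551758, 30.017921447753906), 79.61908721923828), np.float64(119.2708979137135))
thimble (1578, ((562.83447265625, 18.024208068847656), (28.85422134399414, 39.006778717041016), 31.9703369140625), np.float64(95.37502158075159))
```

View pics/w6.png

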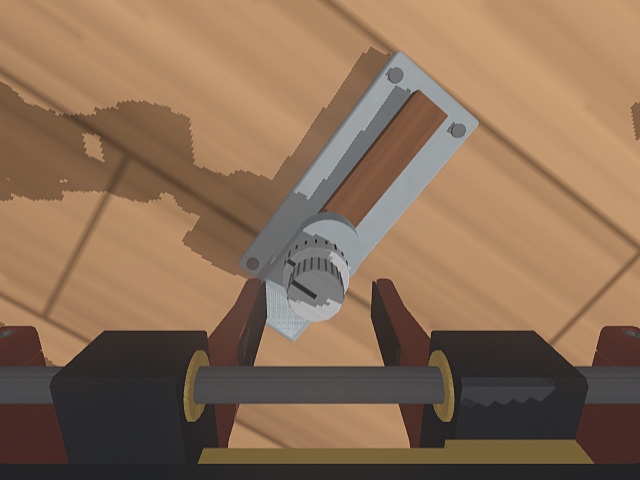

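The cap at (316,275) is between the open fingers and the strip is still in place. I descend and grip the cap.

```bash
python3 -m creep '[0.0004,0.0009,-0.012,0,0.0004,0.0009,-0.022,0,0.0004,0.0009,-0.028,0,0.0004,0.0009,-0.028,0,0.0004,0.0009,-0.028,0]'
python3 -m creep '[0,0,0,0,0,0,0,0,0,0,0,0,0,0,0,0,0,0,0,0,0,0,0,0]' 0.25
python3 -c "from workcell import get_obs;o=get_obs();print(o['moment'],o['ft_force'],o['qpos'])"
```

```text
t: 16.07
ee_pos: [567.4, 21.1, 104.1]
orientation: [0.93, -3.0, -0.0]
ft_force: [0.0, 0.2, 0.3]
width: 52.6
grasp_force: 0.0
t: 16.57
ee_pos: [568.2, 20.7, 104.8]
orientation: [-0.93, 3.0, -0.001]
ft_force: [1.4, -3.5, 2.1]
width: 29.5
grasp_force: 30.0
[-0.53797656 -0.29586721 -0.01573755] [ 1.36373887 -3.47489394  2.09188856] [ 1.57077821e-02  5.02871815e-01  1.83152515e+00 -7.57103386e-04
  8.05840199e-01 -2.15583297e+00]
```

```bash
cat > m.py <<'E'
from h import *
o=get_obs();y=2*np.arctan2(o['orientation'][1],o['orientation'][0])%(2*np.pi)
print("Mz",o['moment'].round(3),"F",o['ft_force'].round(1),"yaw",round(y,3),"q6",o['qpos'][5].round(3),"w",round(o['width'],1))
E
python3 m.py
python3 -m creep '[0,0,0,-0.08,0,0,0,-0.16,0,0,0,-0.24]' >/dev/null; python3 m.py
python3 -m creep '[0,0,0,-0.08,0,0,0,-0.16,0,0,0,-0.16]' >/dev/null; python3 m.py
python3 -m creep '[0,0,0,-0.08,0,0,0,-0.15,0,0,0,-0.15]' >/dev/null; python3 m.py
```

```text
Mz [-0.538 -0.296 -0.016] F [ 1.4 -3.5  2.1] yaw 3.743 q6 -2.156 w 29.5
Mz [-0.78  -0.357  0.057] F [ 0.8 -5.3  1.2] yaw 3.499 q6 -1.912 w 29.3
Mz [-0.882 -0.363 -0.072] F [ 1.1 -5.7  2.6] yaw 3.339 q6 -1.752 w 29.6
Mz [-0.965 -0.414 -0.068] F [ 1.3 -6.   2. ] yaw 3.189 q6 -1.602 w 29.4
```

```bash
cat > m.py <<'E'
from h import *
import sys
A=[];F=[]
for i in range(int(sys.argv[1]) if len(sys.argv)>1 else 4):
    cams.get_image("top"); o=get_obs(); A.append(o['moment'][2]); F.append(o['ft_force'])
y=2*np.arctan2(o['orientation'][1],o['orientation'][0])%(2*np.pi)
print("Mz",np.round(A,3),"mean",np.mean(A).round(3),"F",np.mean(F,0).round(1),"yaw",round(y,3),"q6",o['qpos'][5].round(3))
E
python3 m.py
python3 -m creep '[-0.0001,-0.0008,0,0,-0.0001,-0.0008,0,0,-0.0001,-0.0008,0,0]' ; python3 m.py
python3 -m creep '[0,0,0,-0.05,0,0,0,-0.1,0,0,0,-0.1]' >/dev/null; python3 m.py
```

```text
Mz [ 0.044 -0.066 -0.018 -0.043] mean -0.021 F [ 1.3 -5.9  1.9] yaw 3.193 q6 -1.606
t: 17.77
ee_pos: [568.4, 20.2, 104.8]
orientation: [-0.08, 3.139, -0.0]
ft_force: [3.1, -2.5, 2.6]
width: 29.4
grasp_force: 30.0
Mz [-0.047 -0.056 -0.026 -0.05 ] mean -0.045 F [ 3.3 -3.1  3.8] yaw 3.193 q6 -1.607
Mz [-0.061 -0.025 -0.038 -0.028] mean -0.038 F [ 3.6 -3.6  4.2] yaw 3.093 q6 -1.507
```

```bash
sed -i 's/A=\[\];F=\[\]/A=[];F=[];J=[]/; s/F.append(o/J.append(o["joint_torque"][5]); F.append(o/; s/^print(/print("J6",np.round(J,3),/' m.py
python3 m.py
python3 -m creep '[0,0,0,-0.05,0,0,0,-0.1,0,0,0,-0.1]' >/dev/null; python3 m.py
python3 -m creep '[0,0,0,-0.05,0,0,0,-0.1,0,0,0,-0.1]' >/dev/null; python3 m.py
```

```text
J6 [-0.029 -0.03  -0.029 -0.03 ] Mz [-0.035 -0.032 -0.031 -0.052] mean -0.038 F [ 4.  -4.2  4.4] yaw 3.093 q6 -1.507
J6 [ 0.229  0.035 -0.016 -0.027] Mz [-0.036 -0.015 -0.042 -0.021] mean -0.028 F [ 4.1 -4.1  4.4] yaw 2.993 q6 -1.407
J6 [ 0.229  0.035 -0.016 -0.027] Mz [-0.054 -0.031 -0.026  0.011] mean -0.025 F [ 4.1 -4.   4.5] yaw 2.893 q6 -1.307
```

J6's settled torque is clean: -0.03 N m free, and slip should show as -0.11 or beyond. I go on in 0.15 rad steps, each followed by a check that stops the chain when the torque rises.

```bash
echo 'sys.exit(abs(J[-1])>0.06)' >> m.py
python3 -m creep '[0,0,0,-0.08,0,0,0,-0.15,0,0,0,-0.15]' >/dev/null; python3 m.py &&
python3 -m creep '[0,0,0,-0.08,0,0,0,-0.15,0,0,0,-0.15]' >/dev/null && python3 m.py &&
python3 -m creep '[0,0,0,-0.08,0,0,0,-0.15,0,0,0,-0.15]' >/dev/null && python3 m.py &&
python3 -m creep '[0,0,0,-0.08,0,0,0,-0.15,0,0,0,-0.15]' >/dev/null && python3 m.py &&
python3 -m creep '[0,0,0,-0.08,0,0,0,-0.15,0,0,0,-0.15]' >/dev/null && python3 m.py &&
python3 -m creep '[0,0,0,-0.08,0,0,0,-0.15,0,0,0,-0.15]' >/dev/null && python3 m.py
```

```text
J6 [ 0.338  0.062 -0.01  -0.026] Mz [-0.001 -0.037 -0.029 -0.045] mean -0.028 F [ 3. -5.  4.] yaw 2.743 q6 -1.157False
```

```bash
sed -i 's/sys.exit(.*/sys.exit(int(abs(J[-1])>0.06))/' m.py
python3 -m creep '[0,0,0,-0.08,0,0,0,-0.15,0,0,0,-0.15]' >/dev/null; python3 m.py &&
python3 -m creep '[0,0,0,-0.08,0,0,0,-0.15,0,0,0,-0.15]' >/dev/null && python3 m.py &&
python3 -m creep '[0,0,0,-0.08,0,0,0,-0.15,0,0,0,-0.15]' >/dev/null && python3 m.py &&
python3 -m creep '[0,0,0,-0.08,0,0,0,-0.15,0,0,0,-0.15]' >/dev/null && python3 m.py &&
python3 -m creep '[0,0,0,-0.08,0,0,0,-0.15,0,0,0,-0.15]' >/dev/null && python3 m.py &&
python3 -m creep '[0,0,0,-0.08,0,0,0,-0.15,0,0,0,-0.15]' >/dev/null && python3 m.py
```

```text
J6 [ 0.338  0.062 -0.01  -0.026] Mz [-0.062 -0.008 -0.036 -0.031] mean -0.034 F [ 3.7 -5.9  4.4] yaw 2.593 q6 -1.007
J6 [ 0.338  0.062 -0.01  -0.026] Mz [-0.03  -0.005 -0.011  0.016] mean -0.008 F [ 3.2 -5.9  4.5] yaw 2.443 q6 -0.857
J6 [ 0.338  0.061 -0.011 -0.027] Mz [-0.019 -0.01  -0.039 -0.048] mean -0.029 F [ 2.9 -6.3  5.1] yaw 2.293 q6 -0.707
J6 [ 0.348  0.07  -0.002 -0.018] Mz [-0.04  -0.057 -0.004  0.005] mean -0.024 F [ 2.9 -6.8  5.1] yaw 2.143 q6 -0.557
J6 [0.417 0.14  0.067 0.051] Mz [ 0.035  0.019  0.024 -0.004] mean 0.018 F [ 2.  -7.3  5.1] yaw 1.993 q6 -0.407
J6 [0.429 0.152 0.079 0.064] Mz [0.048 0.083 0.063 0.061] mean 0.064 F [ 2.3 -7.2  5.6] yaw 1.843 q6 -0.257
```

The torque rose by about 0.08 across two steps, then only 0.013 over the next 0.15 rad. That matches the 0.09 N m/rad slip stiffness, so the cap is slipping. I check the lines.

```bash
python3 - <<'E'
from h import *
im,d,P=grab("wrist"); a=cv2.imread("pics/w6.png")[...,::-1]
f=lambda i:cv2.resize(i[200:350,240:400],(400,375),interpolation=cv2.INTER_CUBIC)
save(np.hstack([f(a),f(im)]),"w7.png"); o=get_obs(); print(o["t"],o["joint_torque"][5])
E
```

```text
22.7167 0.06045081652700901
```

View pics/w7.png

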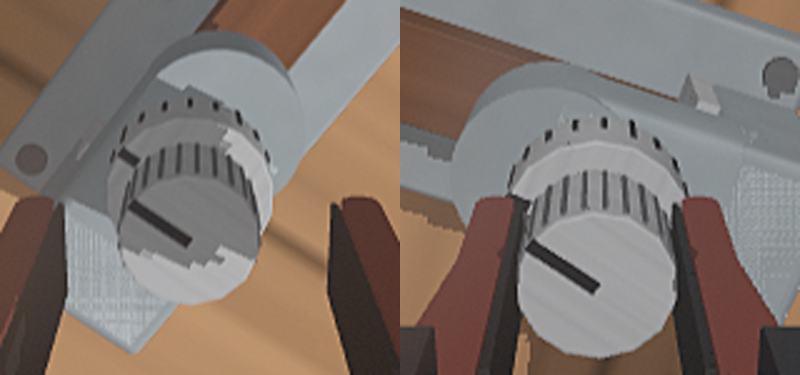

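The thimble line has gone from beside the cap line (128,157 left) to lag by roughly 0.2 rad (515,200 right), so the cap has begun to slip. I let go and lift away.

```bash
python3 -m creep '[0,0,0,0,0,0,0,0,0,0,0,0,0,0,0,0,0,0,0,0,0,0,0,0]' 0.65 | grep -E 'pos|ft_f|wid'
python3 -m creep '[0,0,0.02,0,0,0,0.05,0,0,0,0.085,0,0,0,0.115,0,0,0,0.115,0,0,0,0.115,0,0,0,0.115,0]'| grep -E 'pos|ft_f|wid'
python3 - <<'E'
from h import *
im,d,P=grab("wrist"); print(get_obs()["joint_torque"][5])
b=rect(P,14,25,(522,23),130); s=rect(P,28,42,(484,25),110); print("base",b,"strip",s)
save(im[:300],"w8.png")
E
```

```text
ee_pos: [567.2, 20.5, 104.1]
ft_force: [0.5, -1.4, -0.1]
width: 57.0
ee_pos: [566.9, 20.3, 218.7]
ft_force: [0.2, 0.3, 0.7]
width: 57.1
0.0005350363062461838
base (7710, ((522.1463012695312, 23.344554901123047), (80.28691864013672, 200.01089477539062), 86.74756622314453), np.float64(19.500984358577796)) strip (2935, ((489.7065124511719, 25.47406768798828), (28.289581298828125, 104.15879821777344), 86.55450439453125), np.float64(33.541154601207154))
```

View pics/w8.png

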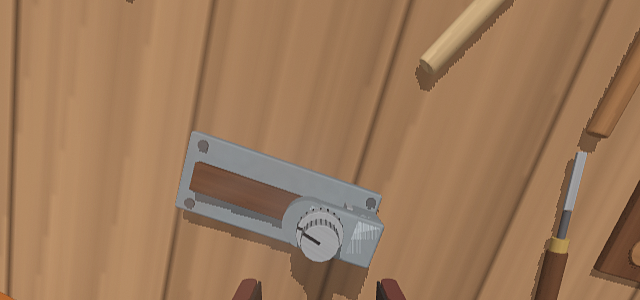

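Everything agrees: the strip is home, flat and straight. The reading of 0.064 N m plus 0.03 N m friction gives about 20 N at slip, and the gripper is clear. Handing in.

```bash
python3 -c "from workcell import ticket;print(ticket.close_job())"
```

```text
the job is handed in; nothing more can be done
None
```

The strip is clamped in the grey gauge, home against the stop and straight; the cap was stopped just as it began to slip (about 20 N estimated, under the 27 N bruise limit) and released. The job is handed in, but no verdict came back.

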